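Clear the pile on the engraver's bench

ROBOT

A 6-joint arm with a two-finger parallel gripper is mounted at the origin on the work surface. World frame = base frame: x ahead of the robot, y to its left, z up, the work surface at z = 0. Lengths are in m, angles in rad, forces in N, time in s.
With the tool pointing down it reaches from about 0.275 to 0.725 m from the base axis. Payload 5.6 kg.
Tool frame: the origin (TCP) lies between the finger pads; the fingertips stand 25 mm ahead of it and the grasp point (between the pads) lies 6 mm ahead of it; z points along the fingers, y is the line along which they close (so a half turn about z gives the same grasp; the last joint's range is limited). The gripper opens to 85 mm and grips with 20 to 120 N. Pads are 22 mm wide; open, the fingers measure 114 mm over their backs; the gripper's body (76 mm by 85 mm) begins 54 mm behind the grasp point. The pads swing forward as they close: fully open they stand 13 mm farther back than shut.
Start: joints at [-0.827, 0.255, 0.108, 0, -1.424, -0.285], TCP at [0.244, -0.493, 0.256] pointing down, gripper open.
Joint ranges: [-2.95, 2.95], [-1.21, 1.97], [-1.09, 1.5], [-2.87, 1.71], [-2.94, -0.07], [-3.05, 3.05]. Speed limits (rad/s): [2.57, 2.57, 3.14, 3.14, 3.14, 3.14].

INTERFACE

Orientations are given as a unit quaternion [w, x, y, z].
In Python, from workcell import monitor, imaging, order gives the robot as it stands.
- The arm moves only by the tool move_arm, never from a script. Its argument "moves" is a list of rows, each a list of 7 numbers: the shift along the tool's x, y, z in units of 0.05 m (1.0 is 0.05 m), then the turn, a rotation vector about the tool's x, y, z in units of 8 degrees (1.0 is 8 degrees), then the closure, from 0 (fully open) to 1 (shut). A call has 1 to 20 rows; each row shifts and turns the commanded pose from where the row before left it, along the tool's axes as they then stand; what a row does not reach is not made up. A row lasts 1/8 s, in which the tool goes at most 62.5 mm and 10.7 degrees, less where a joint would pass 70% of its speed; a pose out of reach is approached as far as the arm can. A call with a number of a shift or a turn outside -1 to 1 is refused whole. A call with a gripper value outside its range is refused whole. The fingers move at their own pace and stop on an object; the grip force is fixed at half the most. Time passes only in rows, so rows that do not move let the fingers close. It gives the time, the measured TCP pose, the force, the opening and the grip force at its end, in the units of the state.
- monitor.observe(): the state, without advancing time (a new reading comes with each control period).
- imaging.read_camera(name): name is "scene" or "top" or "wrist"; returns the picture (480x640x3 uint8, red, green, blue); there is no depth.
- imaging.camera_model(name): a dict with "intrinsics" (3x3 intrinsics, pixels), "camera_from_world" (4x4, takes a point from world to camera coordinates). Camera axes: x right, y down, z forward; pixel columns grow to the right and rows downward; lengths in m; the calibration is good to about 2 mm. A picture is of the moment at which its call begins: read the wrist's pose just before it. camera_model takes no time and is no camera call; for the wrist camera it gives the pose at the moment of the call.
- order.sign_off(): hands the job in; it is judged then, once.
The state is a dict: "clock": time; "joint_positions": joint angles; "joint_velocities": joint speeds; "effort": joint torques, N m; "tcp_pos": TCP position; "tool_rot": TCP orientation; "force": force on the tool from outside, world axes, zero at the start; "moment": the same for the moment, N m; "grip_width": opening from 0.0 (shut) to 1.0 (fully open); "grasp_force": force on a finger pad.
Only numpy, scipy, OpenCV 4.12 (cv2) and the standard library are available. Lean on these libraries where they do the work, as an engineer would, in place of code of your own. Each camera call takes 0.05 s, during which the arm holds its last target. There are 200 camera calls.

TASK

The bench things have been piled up; take the pile apart from the top down and give each its place: the red medal holder in the middle of the ball vise's white top, then the brass doming cube in the middle of the wooden tray, then the blue tin in the middle of the blue dish, and last the steel block centred flat on the black rubber pad with its long side along the pad's long side. Stand everything upright, the right way up, and leave the two gravers where they lie.

Things in the scene. Friction and masses are not known exactly. Their poses are not given: they have to be found in the camera images.
- medal_holder: Topmost of the pile at the start: red plastic puck with a silver medal disc on its top, an upright cylinder 27 mm in diameter, 22 mm high, 30 g. Origin: centre of its underside, z up. It goes on the ball vise.
- doming_cube: Second from the top: brass cube, 32 mm each way, dark round dimples on top and sides, 0.27 kg; in the pile it stands loose on the tin and carries the medal holder. Origin: centre of its underside; x and y axes square to its side faces, z up. It goes in the wooden tray.
- tin: Third from the top: round tin with aluminium side and blue lid, a closed upright cylinder 50 mm in diameter, 24 mm high, 70 g; stands loose on the steel block and carries the cube. Origin: centre of its underside, z up. It goes in the blue dish.
- bench_block: Bottom of the pile, on the table: plain steel block 80 mm long (its x axis) by 60 mm wide (y) by 20 mm high, 0.75 kg. Origin: centre of its underside, z up. It goes on the rubber pad.
- ball_vise: Engraver's ball vise, fixed: black foot 88 mm in diameter, grey steel ball body 82 mm in diameter, and on it a round white flat top 64 mm in diameter with a thin dark line across it; a 12 mm thick brass screw sticks out 10 mm from the side of the white top along its +y. Origin: centre of the foot's underside at table height; the flat top lies 80 mm above it.
- wood_tray: Square light-wood tray, fixed: 92 mm square outside and 12 mm high, walls 8 mm thick (76 mm square inside), inner floor 8 mm above the table. Origin: centre of its underside; x and y along its sides.
- blue_dish: Round blue dish, fixed: 94 mm outside diameter, rim 8 mm high and 5 mm thick (84 mm inside), inner floor 4 mm above the table. Origin: centre of its underside.
- rubber_pad: Flat black rubber pad, fixed: 108 mm long (its x axis) by 86 mm wide (y), 8 mm thick. Origin: centre of its underside; its top lies 8 mm above.
- graver_a: Graver (engraving tool) lying loose on the table to the left (+y) of the bench's middle: turned wooden mushroom handle 25 mm thick and thin dark blade, 107 mm long in all, 25 mm high, along its x axis. Origin at table height, about the middle of its length. Not to be moved.
- graver_b: A second graver of the same make, lying to the right (-y) of the bench's middle. Not to be moved.

How it is judged:
By the outcome, as a careful person would: the job done as asked, in the order asked, and still so for the second after the job is handed in, with the robot touching nothing.
It also fails if it takes over 112 s, if anything falls off the work surface, if the arm or the gripper's body presses on something with over 40 N, if the wrist force passes 120 N, or if a joint passes its speed limit or range.

## Working session

There is one attempt and no reset: what is moved stays moved. The work goes in short steps, Python scripts to look and compute and a tool call to move; the robot and the scene stay as the last step left them, time stands still between calls to the robot, and variables do not carry over. Pictures are saved under pics/ and viewed, at most 17 in all, crops included, and the job is handed in when it is done.

Besides the shell and the picture viewer there is one more tool, called after "Request:" as name(argument=value, ...) on one line, values as JSON. move_arm: Moves the arm, as the interface text tells. Shifts and turns lie within -1 to 1; 1 stands for 0.05 m of shift or 8 degrees of turn. Its arguments: {"type":"object","properties":{"moves":{"type":"array","items":{"type":"array","items":{"type":"number","minimum":-1,"maximum":1}}}},"required":["moves"]}

```bash
mkdir -p pics; ls
python3 - <<'E'
from workcell import monitor, imaging, order
import cv2,numpy as np
for n in("scene","top"):
    cv2.imwrite(f"pics/{n}0.png",imaging.read_camera(n)[:,:,::-1])
    m=imaging.camera_model(n);print(n,np.round(m["intrinsics"],1).tolist(),np.round(m["camera_from_world"],3).tolist())
s=monitor.observe();print(s)
E
```

```text
pics
scene [[476.2, 0.0, 315.0], [0.0, 476.2, 240.0], [0.0, 0.0, 1.0]] [[0.829, 0.559, -0.008, -0.455], [0.434, -0.652, -0.622, -0.17], [-0.353, 0.512, -0.783, 1.045], [0.0, 0.0, 0.0, 1.0]]
top [[520.8, 0.0, 325.3], [0.0, 520.8, 241.0], [0.0, 0.0, 1.0]] [[-0.012, -1.0, -0.002, 0.008], [-0.985, 0.012, -0.171, 0.547], [0.171, -0.001, -0.985, 0.803], [0.0, 0.0, 0.0, 1.0]]
{'clock': 0.1, 'joint_positions': array([-8.27413075e-01,  2.55702440e-01,  1.07127330e-01, -4.16413246e-04,
       -1.42389688e+00, -2.84590383e-01]), 'joint_velocities': array([ 0.00032344, -0.00035095,  0.00403203,  0.00095471, -0.00155369,
        0.00280493]), 'effort': array([-4.14645197e-03, -3.87602484e+01,  2.38471538e+01,  5.37806377e+00,
       -3.82463622e-03,  7.71616669e-06]), 'tcp_pos': array([ 0.24344381, -0.49274375,  0.25547675]), 'tool_rot': array([-2.32591701e-04, -2.27359880e-01,  9.73810423e-01,  8.30824853e-04]), 'force': array([ 0.03702131, -0.29969169, -0.17238085]), 'moment': array([-0.01052715, -0.030961  , -0.00197996]), 'grasp_force': 0.0, 'grip_width': 1.0027555927745317}
```

View pics/top0.png

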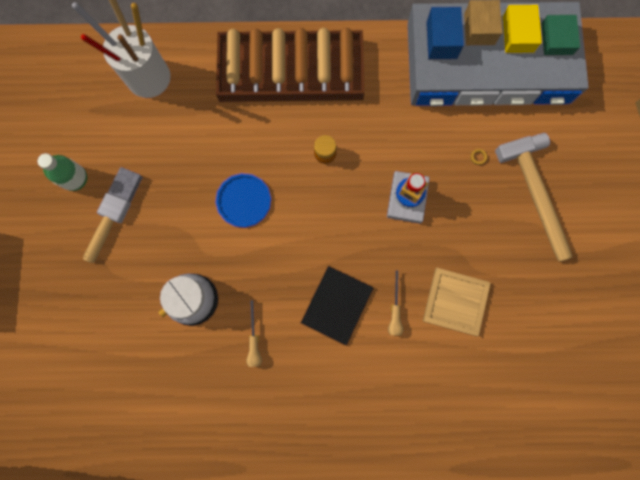

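View pics/scene0.png

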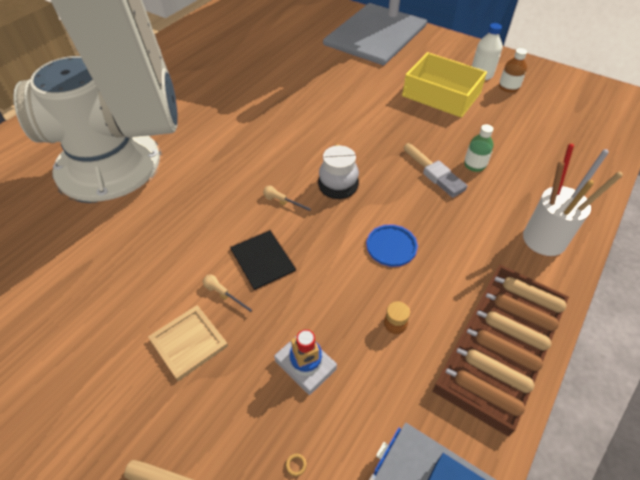

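The top view shows the pile at (410,195), vise (188,298), blue dish (244,201), pad (338,305), tray (458,301), and gravers at (254,335) and (397,305). The scene view agrees.

```bash
cat > h.py <<'E'
from workcell import monitor, imaging, order
import cv2,numpy as np
from scipy.spatial.transform import Rotation as R
def cast(m,uv,z):
    K=m["intrinsics"];T=m["camera_from_world"];uv=np.atleast_2d(uv).astype(float)
    d=np.c_[uv,np.ones(len(uv))]@np.linalg.inv(K).T@T[:3,:3]
    o=-T[:3,:3].T@T[:3,3]
    return (o+d*((z-o[2])/d[:,2])[:,None])[:,:2]
def proj(m,P):
    p=np.atleast_2d(P)@m["camera_from_world"][:3,:3].T+m["camera_from_world"][:3,3]
    q=p@np.array(m["intrinsics"]).T;return q[:,:2]/q[:,2:]
def blob(mask,box=None):
    mask=mask.astype(np.uint8)
    if box: 
        k=np.zeros_like(mask);k[box[1]:box[3],box[0]:box[2]]=1;mask=mask*k
    c,_=cv2.findContours(mask,cv2.RETR_EXTERNAL,cv2.CHAIN_APPROX_NONE)
    return max(c,key=cv2.contourArea)[:,0,:]
def circ(m,c,z):
    p=cast(m,c,z);p=cv2.convexHull(p.astype(np.float32));(x,y),r=cv2.minEnclosingCircle(p)
    P=p[:,0];A=np.c_[2*P,np.ones(len(P))];s=np.linalg.lstsq(A,(P**2).sum(1),rcond=None)[0]
    return np.round([s[0],s[1],2*np.sqrt(s[2]+s[0]**2+s[1]**2)],4)
def rect(m,c,z):
    p=cast(m,c,z).astype(np.float32)*1000
    (x,y),(w,h),a=cv2.minAreaRect(p);return np.round([x,y,w,h,a],1)
def frame():
    s=monitor.observe();print("t",round(s["clock"],2),"tcp",np.round(s["tcp_pos"],4),"R",np.round(R.from_quat(np.roll(s["tool_rot"],-1)).as_matrix(),3).tolist(),"w",round(s["grip_width"],3),"F",np.round(s["force"],1),"j6",round(s["joint_positions"][5],2));return s
E
python3 - <<'E'
from h import *
m=imaging.camera_model("top");im=cv2.imread("pics/top0.png");hsv=cv2.cvtColor(im,cv2.COLOR_BGR2HSV);H,S,V=cv2.split(hsv)
blue=(H>100)&(H<130)&(S>120)
print("dish",circ(m,blob(blue,(205,165,285,240)),.008))
print("vise top",circ(m,blob((S<60)&(V>120),(150,260,225,335)),.08))
print("pad",rect(m,blob(V<45,(290,255,385,355)),.008))
c=blob((H<28)&(S<135)&(V>130),(415,258,500,345));print("tray",rect(m,c,.012),cv2.contourArea(c))
print("block",rect(m,blob((S<90)&(V>60),(380,165,435,228)),.02))
print("tin",circ(m,blob(blue,(380,165,435,228)),.044))
print("red",circ(m,blob(((H<8)|(H>170))&(S>150),(395,165,435,205)),.098))
big=cv2.resize(im[150:240,370:450],None,fx=6,fy=6,interpolation=cv2.INTER_CUBIC);cv2.imwrite("pics/c1.png",big)
E
```

```text
dish [0.6284 0.1427 0.0934]
vise top [0.4573 0.2238 0.0661]
pad [445.7 -17.2  81.3 102.8  63.4]
tray [ 442.3 -176.6    3.5    1.2   43.5] 1.0
block [ 627.3 -141.    62.4   83.9   78.9]
tin [ 0.6287 -0.141   0.0478]
red [ 0.6277 -0.1401  0.0266]
```

View pics/c1.png

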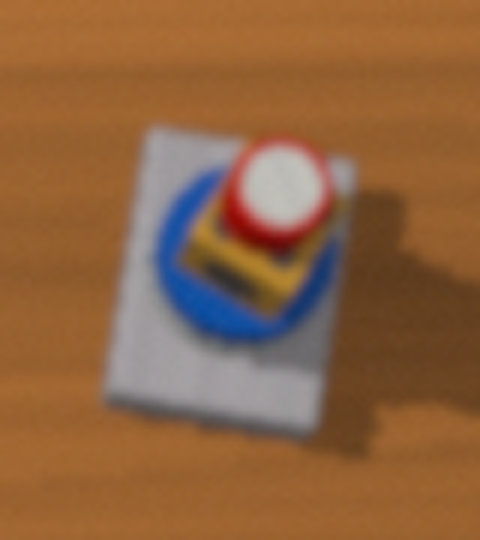

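The crop shows a stacked pile with all objects centred near (0.628,-0.141), and the cube turned about 58° relative to the base axes.

```bash
cat >> h.py <<'E'
def to(x,y,z,psi=None):
    s=frame();M=R.from_quat(np.roll(s["tool_rot"],-1)).as_matrix()
    d=M.T@(np.array([x,y,z])-s["tcp_pos"])/.05
    if psi is None: t=np.zeros(3)
    else:
        p=np.radians(psi);G=np.array([[np.cos(p),np.sin(p),0],[np.sin(p),-np.cos(p),0],[0,0,-1]])
        t=np.degrees(R.from_matrix(M.T@G).as_rotvec())/8
    print("shift",np.round(d,2),"turn",np.round(t,2),"psi now",round(np.degrees(np.arctan2(M[1,0],M[0,0])),1))
E
python3 - <<'E'
from h import *
m=imaging.camera_model("wrist");s=monitor.observe();M=np.eye(4);M[:3,:3]=R.from_quat(np.roll(s["tool_rot"],-1)).as_matrix();M[:3,3]=s["tcp_pos"]
print(np.round(m["camera_from_world"]@M,3),m["intrinsics"])
im=cv2.imread("pics/top0.png");mt=imaging.camera_model("top");H,S,V=cv2.split(cv2.cvtColor(im,cv2.COLOR_BGR2HSV))
for q in[(458,301),(458,273),(500,300),(440,340)]:print(q,H[q[1],q[0]],S[q[1],q[0]],V[q[1],q[0]])
c=blob((S<165)&(V>140),(415,258,500,345));print("tray",rect(mt,c,.012))
print("tray px",cast(mt,[(436,269),(491,278),(478,334),(425,322)],.012).round(3).tolist())
c=blob(V<60,(290,255,385,355));print("pad",rect(mt,c,.008))
to(.628,-.141,.26,-90-57)
E
```

```text
[[-0.001  1.     0.    -0.   ]
 [-0.948 -0.001 -0.32   0.041]
 [-0.32  -0.     0.948  0.138]
 [ 0.     0.     0.     1.   ]] [[356.49799882   0.         324.96772828]
 [  0.         356.49799882 237.24704222]
 [  0.           0.           1.        ]]
(458, 301) 18 135 192
(458, 273) 16 153 165
(500, 300) 14 175 150
(440, 340) 14 179 161
tray [ 449.3 -215.4   96.3   96.2   73.8]
tray px [[0.503, -0.185], [0.487, -0.276], [0.395, -0.249], [0.415, -0.162]]
pad [445.7 -17.   83.2 104.5  63.4]
t 0.1 tcp [ 0.2434 -0.4927  0.2555] R [[-0.897, -0.443, -0.001], [-0.443, 0.897, 0.002], [0.0, 0.002, -1.0]] w 1.003 F [ 0.  -0.3 -0.2] j6 -0.28
shift [-10.01   2.9   -0.09] turn [ 0.01  0.   -0.84] psi now -153.7
```

Request:
move_arm(moves=[[-0.91, 0.26, 0, 0, 0, 0, 0], [-0.91, 0.26, 0, 0, 0, 0, 0], [-0.91, 0.26, 0, 0, 0, 0, 0], [-0.91, 0.26, 0, 0, 0, 0, 0], [-0.91, 0.26, 0, 0, 0, 0, 0], [-0.91, 0.26, 0, 0, 0, 0, 0], [-0.91, 0.26, 0, 0, 0, 0, 0], [-0.91, 0.26, 0, 0, 0, 0, 0], [-0.91, 0.26, 0, 0, 0, 0, 0], [-0.91, 0.26, 0, 0, 0, 0, 0], [-0.91, 0.26, 0, 0, 0, 0, 0], [0, 0, 0, 0, 0, -1, 0], [0, 0, 0, 0, 0, -1, 0], [0, 0, 0, 0, 0, -1, 0], [0, 0, 0, 0, 0, -1, 0], [0, 0, 0, 0, 0, 0, 0], [0, 0, 0, 0, 0, 0, 0]])

```text
clock: 2.22
tcp_pos: [0.6289, -0.1432, 0.256]
tool_rot: [-0.0, -0.486, 0.874, 0.0]
force: [0.2, 0.4, 0.4]
grip_width: 0.996
grasp_force: 0.0
```

Run:
```python
from h import *
to(.628,-.141,.16,-122)
m=imaging.camera_model("wrist");im=imaging.read_camera("wrist")[:,:,::-1].copy();cv2.imwrite("pics/w1.png",im)
print(proj(m,[(.628,-.141,.098),(.628,-.141,.076)]).round(),np.array(m["camera_from_world"]).round(4).tolist())
```

```text
t 2.23 tcp [ 0.6289 -0.1432  0.256 ] R [[-0.528, -0.849, -0.001], [-0.849, 0.528, 0.0], [0.0, 0.001, -1.0]] w 0.996 F [0.2 0.4 0.4] j6 -0.57
shift [-0.03  0.04  1.92] turn [ 0.   -0.    0.02] psi now -121.9
[[327. 226.]
 [327. 219.]] [[-0.8489, 0.5286, 0.0005, 0.6093], [0.501, 0.8044, 0.3193, -0.2412], [0.1684, 0.2713, -0.9476, 0.313], [0.0, 0.0, 0.0, 1.0]]
```

View pics/w1.png

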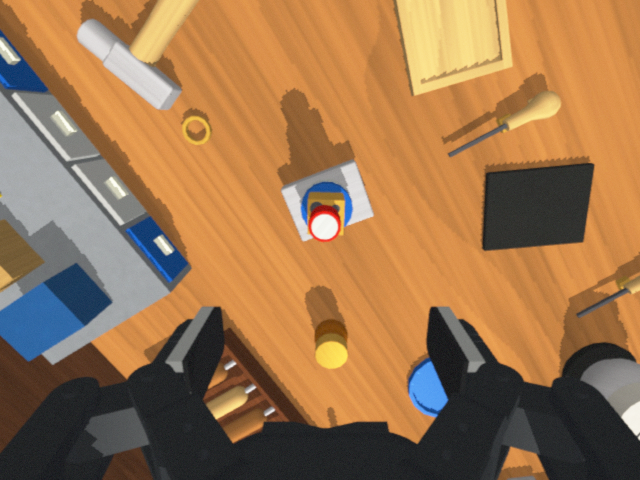

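The wrist view shows the pile at (325,215), red puck on top with the cube edges nearly aligned to the image; the open fingertips are at (222,308) and (428,308), i.e. about 12 mm ahead of the TCP when open (25 mm when shut).

Run:
```python
from h import *
m=imaging.camera_model("wrist");im=cv2.imread("pics/w1.png");H,S,V=cv2.split(cv2.cvtColor(im,cv2.COLOR_BGR2HSV))
B=(275,155,380,250)
red=((H<8)|(H>172))&(S>150)
w=(S<40)&(V>190)
print("red",circ(m,blob(red|w,(300,195,350,250)),.098))
blue=(H>100)&(H<130)&(S>120)
print("tin",circ(m,blob(blue,B),.044))
print("block",rect(m,blob((S<60)&(V>90),B),.02))
brass=(H>14)&(H<30)&(S>100)&(V>70)
c=blob(brass|red|w,(300,175,350,250));print("cube",rect(m,c,.076),cv2.boundingRect(c))
print("tray",rect(m,blob((H>14)&(S<150)&(V>140),(390,0,520,100)),.012))
print("pad",rect(m,blob(V<50,(470,150,605,260)),.008))
cv2.imwrite("pics/c2.png",cv2.resize(im[150:255,270:385],None,fx=5,fy=5,interpolation=cv2.INTER_CUBIC))
```

```text
red [ 0.6329 -0.1465  0.0345]
tin [ 0.6273 -0.1432  0.0486]
block [ 626.1 -143.    61.6   79.4   79. ]
cube [ 631.  -140.    50.5   43.3   58.1] (300, 193, 50, 57)
tray [ 448.9 -210.    80.6   94.7   72.5]
pad [444.8 -19.7  82.9 106.7  63.5]
```

View pics/c2.png

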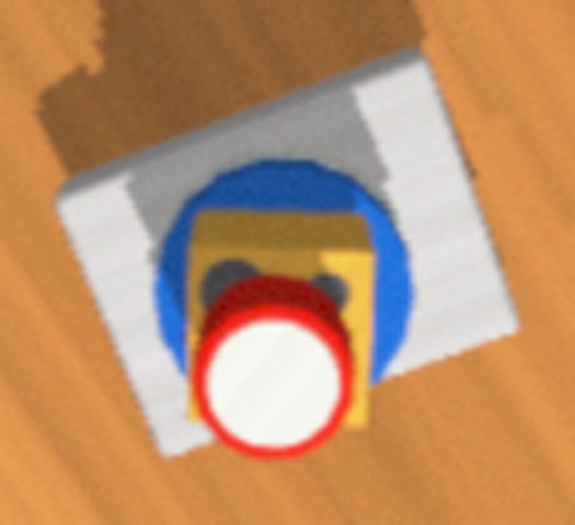

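The crop shows the puck disc centred at about (325,226) in the full image, cube edges vertical (so aligned with the tool), and tin and block beneath.

Request:
move_arm(moves=[[-0.03, 0, 0.8, 0, 0, 0, 0], [0, 0, 0.8, 0, 0, 0, 0], [0, 0, 0.7, 0, 0, 0, 0.3], [0, 0, 0.4, 0, 0, 0, 0.4], [0, 0, 0.36, 0, 0, 0, 0.5], [0, 0, 0, 0, 0, 0, 0.5], [0, 0, 0, 0, 0, 0, 0.5], [0, 0, 0, 0, 0, 0, 0.8], [0, 0, 0, 0, 0, 0, 1], [0, 0, 0, 0, 0, 0, 1], [0, 0, 0, 0, 0, 0, 1], [0, 0, 0, 0, 0, 0, 1]])

```text
clock: 3.78
tcp_pos: [0.6306, -0.1421, 0.1048]
tool_rot: [0.001, -0.487, 0.873, -0.001]
force: [-0.8, 0.2, 5.0]
grip_width: 0.292
grasp_force: 59.3
```

Run:
```python
from h import *
to(.4573,.2238,.2)
cv2.imwrite("pics/w2.png",imaging.read_camera("wrist")[:,:,::-1])
```

```text
t 3.77 tcp [ 0.6306 -0.1421  0.1048] R [[-0.525, -0.851, 0.003], [-0.851, 0.525, -0.001], [-0.001, -0.003, -1.0]] w 0.292 F [-0.8  0.2  5. ] j6 -0.57
shift [-4.41  6.79 -1.92] turn [0. 0. 0.] psi now -121.7
```

View pics/w2.png

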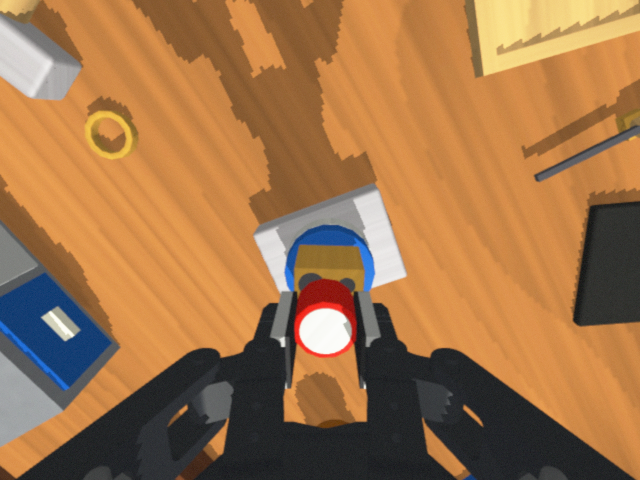

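The puck is between the pads at (327,320), held squarely.

Request:
move_arm(moves=[[0, 0, -0.3, 0, 0, 0, 1], [0, 0, -0.8, 0, 0, 0, 1], [0, 0, -0.8, 0, 0, 0, 1], [-0.5, 0.75, 0, 0, 0, 0, 1], [-0.5, 0.75, 0, 0, 0, 0, 1], [-0.5, 0.75, 0, 0, 0, 0, 1], [-0.5, 0.75, 0, 0, 0, 0, 1], [-0.5, 0.75, 0, 0, 0, 0, 1], [-0.5, 0.75, 0, 0, 0, 0, 1], [-0.5, 0.75, 0, 0, 0, 0, 1], [-0.5, 0.75, 0, 0, 0, 0, 1], [-0.4, 0.79, 0, 0, 0, 0, 1], [0, 0, 0, 0, 0, 0, 1], [0, 0, 0, 0, 0, 0, 1]])

```text
clock: 5.58
tcp_pos: [0.4566, 0.2236, 0.1988]
tool_rot: [0.0, -0.487, 0.873, -0.0]
force: [-0.5, -0.5, -0.3]
grip_width: 0.291
grasp_force: 59.1
```

Run:
```python
from h import *
to(.4573,.2238,.112)
m=imaging.camera_model("wrist");im=imaging.read_camera("wrist")[:,:,::-1].copy();cv2.imwrite("pics/w3.png",im)
print(proj(m,[(.4573,.2238,.08)]).round())
mt=imaging.camera_model("top");t=imaging.read_camera("top")[:,:,::-1].copy();cv2.imwrite("pics/top1.png",t)
```

```text
t 5.58 tcp [0.4566 0.2236 0.1988] R [[-0.525, -0.851, 0.0], [-0.851, 0.525, 0.0], [-0.0, -0.0, -1.0]] w 0.291 F [-0.5 -0.5 -0.3] j6 -1.32
shift [-0.01 -0.01  1.74] turn [0. 0. 0.] psi now -121.7
[[324. 241.]]
```

View pics/w3.png

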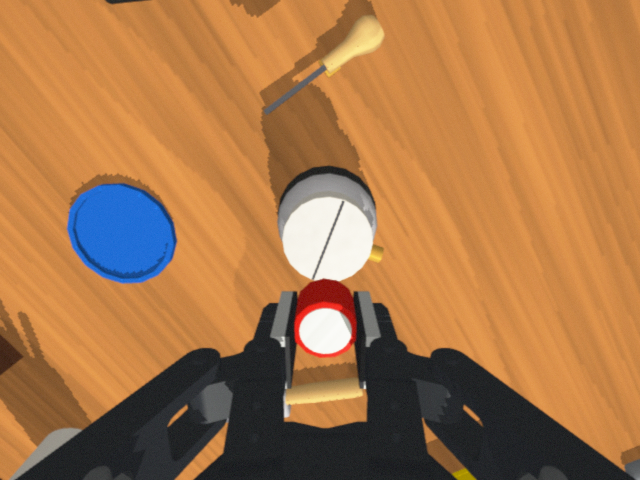

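The white top is at about (328,238) in the picture, just clear of the held puck (325,331); the screw at (375,253).

Run:
```python
from h import *
s=frame();m=imaging.camera_model("wrist");im=cv2.imread("pics/w3.png");H,S,V=cv2.split(cv2.cvtColor(im,cv2.COLOR_BGR2HSV))
w=(S<40)&(V>205)
c=blob(w,(270,180,385,278));P=cast(m,c,.08)
c0=blob(cv2.morphologyEx(w.astype(np.uint8),cv2.MORPH_CLOSE,np.ones((7,7))),(270,180,385,300));print(cv2.boundingRect(c0))
print("vise",circ(m,c0[c0[:,1]<277],.08))
d=blob(w,(290,300,365,360));print(cv2.boundingRect(d));print("medal",circ(m,d,s["tcp_pos"][2]-.0068))
r=blob(w|(((H<8)|(H>172))&(S>120)),(290,270,365,362));r=r[r[:,1]>335];print("puck",circ(m,r,s["tcp_pos"][2]-.0068))
```

```text
t 5.67 tcp [0.457  0.223  0.1985] R [[-0.527, -0.85, 0.0], [-0.85, 0.527, -0.0], [0.0, -0.0, -1.0]] w 0.291 F [ 0.  -0.5  0.4] j6 -1.32
(282, 197, 91, 84)
vise [0.4554 0.2237 0.0625]
(300, 309, 51, 44)
medal [0.4567 0.2227 0.0205]
puck [0.4563 0.222  0.0266]
```

Request:
move_arm(moves=[[-0.02, 0.01, 0.6, 0, 0, 0, 1], [0, 0, 0.6, 0, 0, 0, 1], [0, 0, 0.4, 0, 0, 0, 1], [0, 0, 0.14, 0, 0, 0, 1], [0, 0, 0.03, 0, 0, 0, 1], [0, 0, 0.02, 0, 0, 0, 1], [0, 0, 0, 0, 0, 0, 1]])

```text
clock: 6.55
tcp_pos: [0.4571, 0.225, 0.1095]
tool_rot: [0.001, -0.487, 0.873, 0.0]
force: [-0.3, 0.6, -0.5]
grip_width: 0.292
grasp_force: 59.1
```

Request:
move_arm(moves=[[-0.01, 0, 0.015, 0, 0, 0, 1], [0, 0, 0.01, 0, 0, 0, 1], [0, 0, 0, 0, 0, 0, 1]])

```text
clock: 6.92
tcp_pos: [0.4572, 0.2253, 0.1087]
tool_rot: [0.001, -0.487, 0.873, -0.0]
force: [-3.2, -1.0, 7.0]
grip_width: 0.288
grasp_force: 59.8
```

Request:
move_arm(moves=[[0, 0, 0, 0, 0, 0, 0.6], [0, 0, 0, 0, 0, 0, 0.45], [0, 0, 0, 0, 0, 0, 0.3], [0, 0, -0.3, 0, 0, 0, 0.2], [0, 0, -0.7, 0, 0, 0, 0], [0, 0, -0.8, 0, 0, 0, 0], [0.5, -0.75, -0.2, 0, 0, 0, 0], [0.5, -0.75, 0, 0, 0, 0, 0], [0.5, -0.75, 0, 0, 0, 0, 0], [0.5, -0.75, 0, 0, 0, 0, 0], [0.5, -0.75, 0, 0, 0, 0, 0], [0.5, -0.75, 0, 0, 0, 0, 0], [0.5, -0.75, 0, 0, 0, 0, 0], [0.5, -0.75, 0, 0, 0, 0, 0], [0.4, -0.79, 0, 0, 0, 0, 0], [0, 0, 0, 0, 0, 0, 0], [0, 0, 0, 0, 0, 0, 0]])

```text
clock: 9.05
tcp_pos: [0.6301, -0.1404, 0.2081]
tool_rot: [0.0, -0.487, 0.873, -0.0]
force: [0.1, 0.4, 0.6]
grip_width: 1.002
grasp_force: 0.0
```

Run:
```python
from h import *
m=imaging.camera_model("wrist");im=imaging.read_camera("wrist")[:,:,::-1].copy()
to(.628,-.142,.105,-122)
t=imaging.read_camera("top")[:,:,::-1].copy();mt=imaging.camera_model("top")
H,S,V=cv2.split(cv2.cvtColor(t,cv2.COLOR_BGR2HSV))
red=((H<8)|(H>172))&(S>120)
c=blob(red,(150,250,230,340));print("puck",circ(mt,c,.102),cv2.boundingRect(c),"expected center px",proj(mt,[(.4563,.2237,.102)]))
a=im[130:330,220:430];b=t[240:350,130:240]
cv2.imwrite("pics/c3.png",np.hstack([cv2.resize(a,(420,400),interpolation=2),cv2.resize(b,(400,400))]));cv2.imwrite("pics/w4.png",im)
```

```text
t 9.1 tcp [ 0.63   -0.1399  0.2082] R [[-0.525, -0.851, 0.001], [-0.851, 0.525, 0.0], [-0.0, -0.001, -1.0]] w 1.001 F [-0.6  0.6  0. ] j6 -0.58
shift [0.06 0.01 2.06] turn [-0.    0.    0.04] psi now -121.7
puck [0.4576 0.2203 0.023 ] (177, 288, 11, 16) expected center px [[177.42525169 296.47305809]]
```

View pics/c3.png

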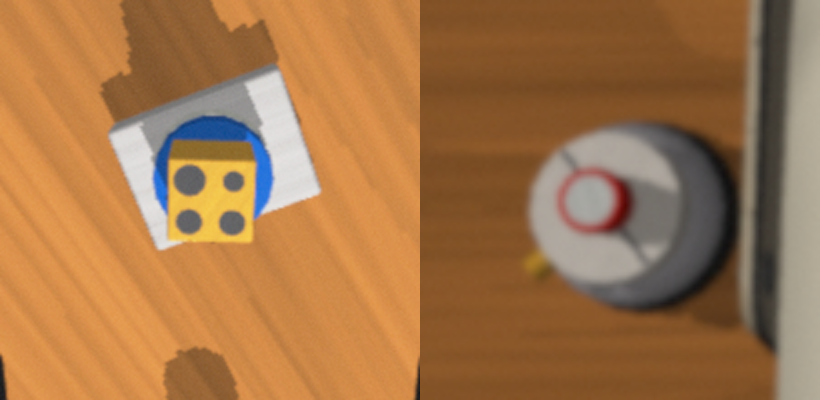

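The puck sits upright, centred on the white top (disc (595,202) in the crop vs top (608,204), matching the height parallax). The cube's top is at about (325.5,230) in the full wrist image and square to the tool.

Run:
```python
from h import *
m=imaging.camera_model("wrist");im=cv2.imread("pics/w4.png");H,S,V=cv2.split(cv2.cvtColor(im,cv2.COLOR_BGR2HSV))
b=(H>18)&(H<30)&(S>150)&(V>190)
for nm,z,mk in(("cube",.076,b),):
    c=blob(mk,(295,195,355,258));print(cv2.boundingRect(c),rect(m,c,z))
print("tin",circ(m,blob((H>100)&(H<130)&(S>120),(270,180,380,260)),.044))
print("block",rect(m,blob((S<60)&(V>90),(270,150,390,260)),.02))
print("tray",rect(m,blob((H>14)&(S<160)&(V>130),(395,0,640,110)),.012))
# tray in top picture: outer-edge lines
mt=imaging.camera_model("top");t=cv2.imread("pics/top0.png")
cv2.imwrite("pics/c4.png",cv2.resize(t[258:345,415:502],(600,600),interpolation=2))
```

```text
(305, 210, 42, 41) [ 628.  -142.3   30.8   30.3   58.3]
tin [ 0.627  -0.1425  0.0488]
block [ 626.  -142.1   62.3   79.4   79.1]
tray [ 452.2 -202.6   65.2   96.8   73.3]
```

View pics/c4.png

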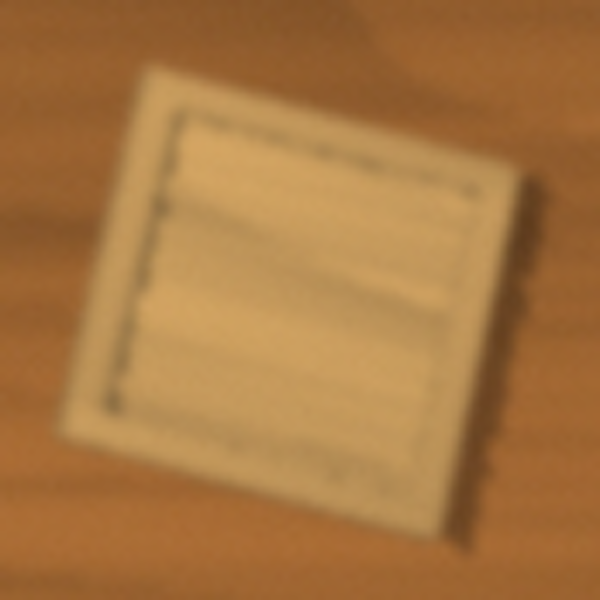

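The crop shows the tray with outer corners at crop (150,65), (522,165), (440,540), (60,432).

Request:
move_arm(moves=[[0.055, 0.01, 0.7, 0, 0, 0, 0], [0, 0, 0.8, 0, 0, 0, 0.2], [0, 0, 0.7, 0, 0, 0, 0.3], [0, 0, 0.42, 0, 0, 0, 0.4], [0, 0, 0.1, 0, 0, 0, 0.4], [0, 0, 0, 0, 0, 0, 0.5], [0, 0, 0, 0, 0, 0, 0.7], [0, 0, 0, 0, 0, 0, 1], [0, 0, 0, 0, 0, 0, 1], [0, 0, 0, 0, 0, 0, 1]])

```text
clock: 10.4
tcp_pos: [0.6293, -0.1424, 0.0734]
tool_rot: [0.001, -0.487, 0.873, -0.001]
force: [-1.4, 2.1, 5.9]
grip_width: 0.367
grasp_force: 60.0
```

Run:
```python
from h import *
mt=imaging.camera_model("top")
q=np.array([(150,65),(522,165),(440,540),(60,432)])/6.897+[415,258]
p=cast(mt,q,.012);print(p.round(4),p.mean(0),np.degrees(np.arctan2(*(p[1]-p[0])[::-1])),np.degrees(np.arctan2(*(p[3]-p[0])[::-1])))
to(*p.mean(0),.11)
```

```text
[[ 0.5059 -0.186 ]
 [ 0.4804 -0.2751]
 [ 0.391  -0.2496]
 [ 0.4176 -0.1601]] [ 0.44872668 -0.21770071] -105.99199262365966 163.6470241048314
t 10.4 tcp [ 0.6293 -0.1424  0.0734] R [[-0.525, -0.851, 0.003], [-0.851, 0.525, -0.0], [-0.001, -0.003, -1.0]] w 0.367 F [-1.4  2.1  5.9] j6 -0.57
shift [ 3.18  2.28 -0.74] turn [0. 0. 0.] psi now -121.7
```

Request:
move_arm(moves=[[0, 0, -0.3, 0, 0, 0, 1], [0, 0, -0.8, 0, 0, 0, 1], [0, 0, -0.8, 0, 0, 0, 1], [0.64, 0.456, 0, 0, 0, 0, 1], [0.64, 0.456, 0, 0, 0, 0, 1], [0.64, 0.456, 0, 0, 0, 0, 1], [0.64, 0.456, 0, 0, 0, 0, 1], [0.64, 0.456, 0, 0, 0, 0, 1], [0, 0, 0, 0, 0, -0.96, 1], [0, 0, 0, 0, 0, -0.96, 1], [0, 0, 0, 0, 0, 0, 1], [0, 0, 0, 0, 0, 0, 1]])

```text
clock: 11.9
tcp_pos: [0.4471, -0.2187, 0.1667]
tool_rot: [-0.0, -0.598, 0.801, 0.0]
force: [-1.6, -0.7, -2.2]
grip_width: 0.366
grasp_force: 60.0
```

Run:
```python
from h import *
to(.4487,-.2177,.04,-106.3)
m=imaging.camera_model("wrist");im=imaging.read_camera("wrist")[:,:,::-1].copy();cv2.imwrite("pics/w5.png",im)
```

```text
t 11.9 tcp [ 0.4471 -0.2187  0.1667] R [[-0.284, -0.959, -0.0], [-0.959, 0.284, 0.0], [-0.0, 0.0, -1.0]] w 0.366 F [-1.6 -0.7 -2.2] j6 -0.15
shift [-0.03 -0.03  2.53] turn [ 0.    0.   -0.03] psi now -106.5
```

View pics/w5.png

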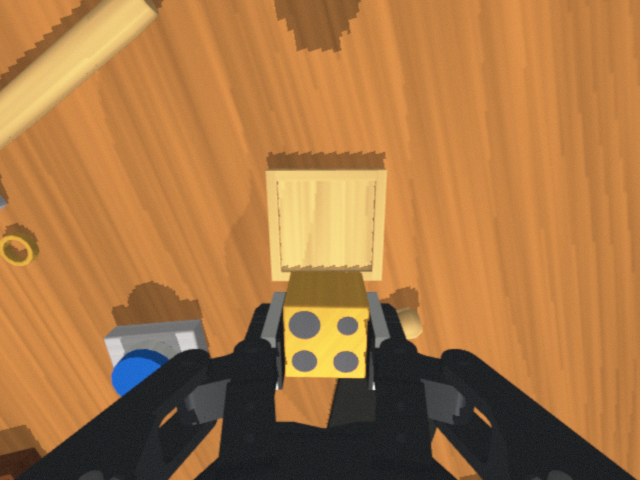

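The cube is held squarely at (326,340); the tray's outer corners are at (266,170), (386,170), (382,280), (272,280), square with the tool. The tin and block remain in place at lower left.

Run:
```python
from h import *
m=imaging.camera_model("wrist");s=frame()
p=cast(m,[(266,170),(386,170),(382.5,280),(272,280)],.012);print(p.round(4),p.mean(0))
q=cast(m,[(285,308),(368,306),(365,376),(286,376)],s["tcp_pos"][2]+.0026);print("cube",q.mean(0),q.round(4).tolist())
to(*p.mean(0),.04)
```

```text
t 11.95 tcp [ 0.4472 -0.2186  0.1666] R [[-0.284, -0.959, -0.0], [-0.959, 0.284, 0.0], [-0.0, 0.0, -1.0]] w 0.364 F [ 0.4  0.3 -2.8] j6 -0.15
[[ 0.4773 -0.2736]
 [ 0.3902 -0.2478]
 [ 0.4142 -0.1594]
 [ 0.5031 -0.1858]] [ 0.44618305 -0.21664396]
cube [ 0.4462635  -0.21984789] [[0.4564, -0.2383], [0.4272, -0.2305], [0.4359, -0.2009], [0.4656, -0.2097]]
t 11.95 tcp [ 0.4472 -0.2186  0.1666] R [[-0.284, -0.959, -0.0], [-0.959, 0.284, 0.0], [-0.0, 0.0, -1.0]] w 0.364 F [ 0.4  0.3 -2.8] j6 -0.15
shift [-0.03  0.03  2.53] turn [0. 0. 0.] psi now -106.5
```

Request:
move_arm(moves=[[-0.05, 0, 0.8, 0, 0, 0, 1], [0, 0, 0.8, 0, 0, 0, 1], [0, 0, 0.6, 0, 0, 0, 1], [0, 0, 0.3, 0, 0, 0, 1], [0, 0, 0.05, 0, 0, 0, 1], [0, 0, 0, 0, 0, 0, 1], [0, 0, 0, 0, 0, 0, 1]])

```text
clock: 12.82
tcp_pos: [0.4486, -0.2164, 0.0399]
tool_rot: [0.001, -0.599, 0.801, -0.001]
force: [0.2, -0.1, -3.4]
grip_width: 0.363
grasp_force: 59.9
```

Request:
move_arm(moves=[[0, 0, 0.02, 0, 0, 0, 1], [0, 0, 0.015, 0, 0, 0, 1], [0, 0, 0, 0, 0, 0, 1]])

```text
clock: 13.2
tcp_pos: [0.448, -0.2163, 0.0374]
tool_rot: [0.0, -0.599, 0.8, -0.0]
force: [-0.1, 0.4, -3.1]
grip_width: 0.364
grasp_force: 60.0
```

Request:
move_arm(moves=[[0, 0, 0.012, 0, 0, 0, 1], [0, 0, 0.01, 0, 0, 0, 1], [0, 0, 0, 0, 0, 0, 1]])

```text
clock: 13.58
tcp_pos: [0.448, -0.2163, 0.0373]
tool_rot: [0.0, -0.599, 0.8, -0.0]
force: [-3.6, 3.3, 8.1]
grip_width: 0.366
grasp_force: 61.6
```

Request:
move_arm(moves=[[0, 0, 0, 0, 0, 0, 0.55], [0, 0, 0, 0, 0, 0, 0.4], [0, 0, -0.1, 0, 0, 0, 0.3], [0, 0, -0.7, 0, 0, 0, 0], [0, 0, -0.8, 0, 0, 0, 0], [0, 0, -0.9, 0, 0, 0, 0], [0, 0, -0.8, 0, 0, 0, 0], [-0.5, -0.61, 0, 0, 0, 0, 0], [-0.5, -0.61, 0, 0, 0, 0, 0], [-0.5, -0.61, 0, 0, 0, 0, 0], [-0.5, -0.61, 0, 0, 0, 0, 0], [-0.44, -0.59, 0, 0, 0, 0, 0], [0, 0, 0, 0, 0, 0, 0], [0, 0, 0, 0, 0, 0, 0]])

```text
clock: 15.32
tcp_pos: [0.6273, -0.142, 0.2011]
tool_rot: [-0.0, -0.599, 0.8, 0.0]
force: [-1.5, -0.1, 0.2]
grip_width: 1.0
grasp_force: 0.0
```

Run:
```python
from h import *
m=imaging.camera_model("wrist");im=imaging.read_camera("wrist")[:,:,::-1].copy()
H,S,V=cv2.split(cv2.cvtColor(im,cv2.COLOR_BGR2HSV))
c0=np.round(proj(m,[(.627,-.142,.044)])[0]).astype(int);print(c0)
B=(c0[0]-75,c0[1]-70,c0[0]+75,c0[1]+70)
t=circ(m,blob((H>100)&(H<130)&(S>120),B),.044);print("tin",t)
print("block",rect(m,blob((S<60)&(V>90),B),.02))
to(t[0],t[1],.069)
top=imaging.read_camera("top")[:,:,::-1].copy();mt=imaging.camera_model("top")
b=top[258:345,415:502];cv2.imwrite("pics/w6.png",im)
cv2.imwrite("pics/c5.png",np.hstack([cv2.resize(im[B[1]:B[3],B[0]:B[2]],(430,400),interpolation=2),cv2.resize(b,(370,400))]))
h=cv2.split(cv2.cvtColor(top,cv2.COLOR_BGR2HSV))
print("cube exp px",proj(mt,[(.4475,-.2172,.04)]),"tray",proj(mt,[(.4475,-.2172,.012)]))
```

```text
[325 225]
tin [ 0.6275 -0.1431  0.0494]
block [ 626.1 -143.5   61.9   79.2   79. ]
t 15.38 tcp [ 0.6271 -0.1422  0.2015] R [[-0.282, -0.959, -0.0], [-0.959, 0.282, -0.0], [0.0, -0.0, -1.0]] w 0.998 F [-0.3 -0.7  0.3] j6 -0.31
shift [ 0.01 -0.01  2.65] turn [0. 0. 0.] psi now -106.4
cube exp px [[461.51594535 301.10038622]] tray [[457.20791749 302.05932744]]
```

View pics/c5.png

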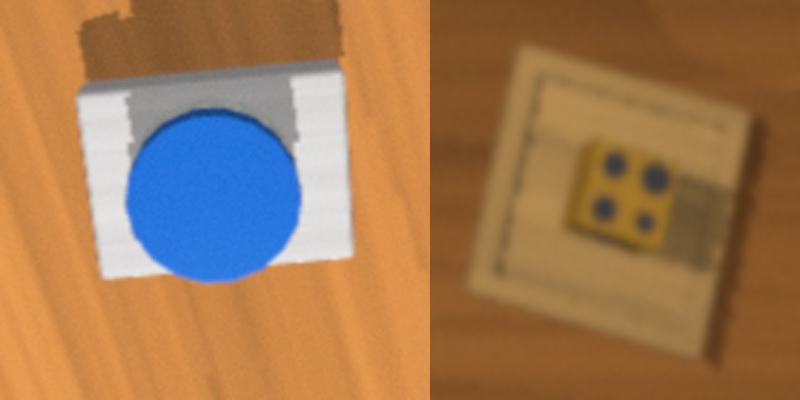

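The tin stands on the block near crop (213,195), and the cube is upright, centred and square in the tray.

Request:
move_arm(moves=[[0.02, -0.01, 0.8, 0, 0, 0, 0], [0, 0, 0.8, 0, 0, 0, 0.1], [0, 0, 0.8, 0, 0, 0, 0.1], [0, 0, 0.5, 0, 0, 0, 0.1], [0, 0, 0.18, 0, 0, 0, 0.1], [0, 0, 0, 0, 0, 0, 0.2], [0, 0, 0, 0, 0, 0, 0.35], [0, 0, 0, 0, 0, 0, 0.6], [0, 0, 0, 0, 0, 0, 1], [0, 0, 0, 0, 0, 0, 1]])

```text
clock: 16.68
tcp_pos: [0.629, -0.1432, 0.0493]
tool_rot: [0.001, -0.6, 0.8, -0.001]
force: [-0.2, 0.3, 6.0]
grip_width: 0.559
grasp_force: 62.4
```

Run:
```python
from h import *
to(.6284,.1427,.1)
```

```text
t 16.68 tcp [ 0.629  -0.1432  0.0493] R [[-0.281, -0.96, 0.003], [-0.96, 0.281, -0.001], [-0.0, -0.004, -1.0]] w 0.559 F [-0.2  0.3  6. ] j6 -0.3
shift [-5.48  1.62 -1.02] turn [0. 0. 0.] psi now -106.3
```

Request:
move_arm(moves=[[0, 0, -0.3, 0, 0, 0, 1], [0, 0, -0.9, 0, 0, 0, 1], [0, 0, -0.9, 0, 0, 0, 1], [-0.8, 0.24, 0, 0, 0, 0, 1], [-0.8, 0.24, 0, 0, 0, 0, 1], [-0.8, 0.24, 0, 0, 0, 0, 1], [-0.8, 0.24, 0, 0, 0, 0, 1], [-0.8, 0.24, 0, 0, 0, 0, 1], [-0.8, 0.24, 0, 0, 0, 0, 1], [-0.68, 0.18, 0, 0, 0, 0, 1], [0, 0, 0, 0, 0, 0, 1], [0, 0, 0, 0, 0, 0, 1]])

```text
clock: 18.18
tcp_pos: [0.6272, 0.1426, 0.1527]
tool_rot: [0.0, -0.599, 0.8, -0.0]
force: [0.3, -0.5, -2.0]
grip_width: 0.563
grasp_force: 62.0
```

Run:
```python
from h import *
to(.6284,.1427,.035)
m=imaging.camera_model("wrist");im=imaging.read_camera("wrist")[:,:,::-1].copy();cv2.imwrite("pics/w7.png",im)
print(proj(m,[(.6284,.1427,.008)]))
```

```text
t 18.18 tcp [0.6272 0.1426 0.1527] R [[-0.281, -0.96, 0.0], [-0.96, 0.281, 0.0], [-0.0, -0.0, -1.0]] w 0.563 F [ 0.3 -0.5 -2. ] j6 -0.75
shift [-0.01 -0.02  2.35] turn [0. 0. 0.] psi now -106.3
[[323.38272583 230.22819799]]
```

View pics/w7.png

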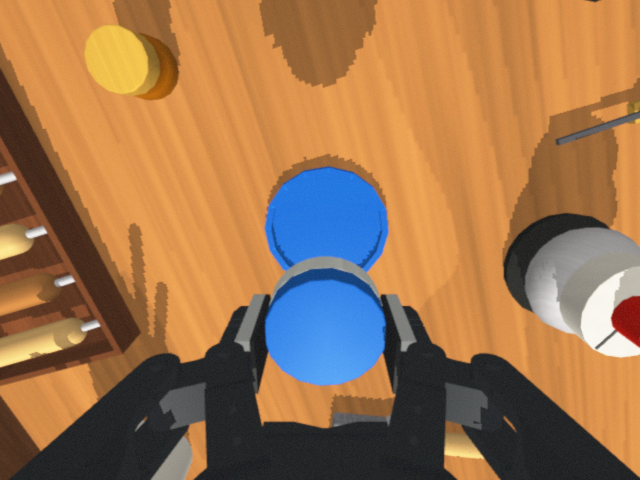

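The tin is held at (325,328) and the dish is visible at (327,222), its lower part hidden by the tin.

Run:
```python
from h import *
m=imaging.camera_model("wrist");s=frame();im=cv2.imread("pics/w7.png");H,S,V=cv2.split(cv2.cvtColor(im,cv2.COLOR_BGR2HSV))
b=(H>100)&(H<130)&(S>120)
c=blob(b,(250,155,400,262));c=c[(c[:,1]<255)];print("dish",circ(m,c,.008))
d=blob(b,(262,268,392,395));d=d[d[:,1]>340];print("tin",circ(m,d,s["tcp_pos"][2]-.0053))
```

```text
t 18.23 tcp [0.6273 0.1421 0.1526] R [[-0.282, -0.959, 0.0], [-0.959, 0.282, -0.0], [-0.0, -0.0, -1.0]] w 0.565 F [-0.4 -1.1 -0.4] j6 -0.75
dish [0.626  0.1418 0.0939]
tin [0.627  0.1421 0.0494]
```

Request:
move_arm(moves=[[0, 0, 0.8, 0, 0, 0, 1], [0, 0, 0.8, 0, 0, 0, 1], [0, 0, 0.5, 0, 0, 0, 1], [0, 0, 0.2, 0, 0, 0, 1], [0, 0, 0.06, 0, 0, 0, 1], [0, 0, 0.02, 0, 0, 0, 1], [0, 0, 0, 0, 0, 0, 1]])

```text
clock: 19.1
tcp_pos: [0.6279, 0.1429, 0.0343]
tool_rot: [0.001, -0.599, 0.8, -0.0]
force: [0.2, 0.4, -1.0]
grip_width: 0.563
grasp_force: 62.1
```

Request:
move_arm(moves=[[0, 0, 0.015, 0, 0, 0, 1], [0, 0, 0.01, 0, 0, 0, 1], [0, 0, 0, 0, 0, 0, 1]])

```text
clock: 19.48
tcp_pos: [0.6277, 0.143, 0.0334]
tool_rot: [0.001, -0.6, 0.8, -0.0]
force: [-2.2, 0.1, 6.1]
grip_width: 0.561
grasp_force: 62.8
```

Request:
move_arm(moves=[[0, 0, 0, 0, 0, 0, 0.3], [0, 0, 0, 0, 0, 0, 0.2], [0, 0, -0.1, 0, 0, 0, 0.1], [0, 0, -0.7, 0, 0, 0, 0], [0, 0, -0.9, 0, 0, 0, 0], [0, 0, -0.9, 0, 0, 0, 0], [0, 0, -0.7, 0, 0, 0, 0], [0.785, -0.23, 0, 0, 0, 0, 0], [0.785, -0.23, 0, 0, 0, 0, 0], [0.785, -0.23, 0, 0, 0, 0, 0], [0.785, -0.23, 0, 0, 0, 0, 0], [0.785, -0.23, 0, 0, 0, 0, 0], [0.785, -0.23, 0, 0, 0, 0, 0], [0.785, -0.23, 0, 0, 0, 0, 0]])

```text
clock: 21.22
tcp_pos: [0.627, -0.1449, 0.1973]
tool_rot: [0.0, -0.599, 0.8, -0.0]
force: [0.7, -0.1, 0.8]
grip_width: 0.999
grasp_force: 0.0
```

Request:
move_arm(moves=[[0, 0, 0, 0, 0, -1, 0], [0, 0, 0, 0, 0, -1, 0], [0, 0, 0, 0, 0, -1, 0], [0, 0, 0, 0, 0, -1, 0], [0, 0, 0, 0, 0, -1, 0], [0, 0, 0, 0, 0, -1, 0], [0, 0, 0, 0, 0, -1, 0], [0, 0, 0, 0, 0, -1, 0], [0, 0, 0, 0, 0, -1, 0], [0, 0, 0, 0, 0, -1, 0], [0, 0, 0, 0, 0, -1, 0], [0, 0, 0, 0, 0, -0.9, 0], [0, 0, 0, 0, 0, 0, 0], [0, 0, 0, 0, 0, 0, 0]])

```text
clock: 22.98
tcp_pos: [0.6271, -0.1436, 0.1971]
tool_rot: [0.0, 0.995, -0.098, 0.0]
force: [0.1, 0.3, -0.2]
grip_width: 0.997
grasp_force: 0.0
```

Run:
```python
from h import *
m=imaging.camera_model("wrist");im=imaging.read_camera("wrist")[:,:,::-1].copy()
H,S,V=cv2.split(cv2.cvtColor(im,cv2.COLOR_BGR2HSV))
c0=np.round(proj(m,[(.627,-.142,.02)])[0]).astype(int);print(c0)
B=(c0[0]-85,c0[1]-75,c0[0]+85,c0[1]+75)
print("block",rect(m,blob((S<60)&(V>140),B),.02))
to(.6261,-.143,.025,-11)
t=imaging.read_camera("top")[:,:,::-1].copy()
cv2.imwrite("pics/c6.png",np.hstack([cv2.resize(im[B[1]:B[3],B[0]:B[2]],(450,400)),cv2.resize(t[155:250,200:290],(350,370))[:400] if 0 else cv2.resize(t[155:250,200:290],(350,400))]))
mt=imaging.camera_model("top");h,s_,v=cv2.split(cv2.cvtColor(t,cv2.COLOR_BGR2HSV));print(proj(mt,[(.6277,.1425,.028),(.6277,.1425,.008)]))
```

```text
[323 219]
block [ 627.4 -141.8   59.3   79.1   78.9]
t 23.02 tcp [ 0.6271 -0.1436  0.197 ] R [[0.981, -0.195, 0.0], [-0.195, -0.981, -0.0], [0.0, 0.0, -1.0]] w 0.999 F [-0.3 -0.1 -0.2] j6 1.36
shift [-0.02 -0.01  3.44] turn [ 0.   -0.   -0.03] psi now -11.3
[[241.32461991 197.21140607]
 [243.17659909 200.14026307]]
```

View pics/c6.png

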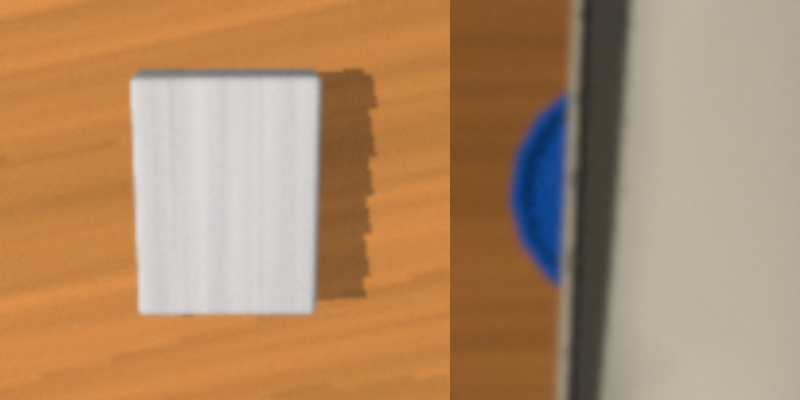

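Left: the bare block, square to the tool at about crop (228,195). Right: the arm covers the dish, so I'll check the tin later.

Request:
move_arm(moves=[[0, -0.03, 0.8, 0, 0, 0, 0], [0, 0, 0.9, 0, 0, 0, 0], [0, 0, 0.9, 0, 0, 0, 0], [0, 0, 0.6, 0, 0, 0, 0], [0, 0, 0.2, 0, 0, 0, 0.1], [0, 0, 0.06, 0, 0, 0, 0.1], [0, 0, 0, 0, 0, 0, 0.15], [0, 0, 0, 0, 0, 0, 0.25], [0, 0, 0, 0, 0, 0, 0.4], [0, 0, 0, 0, 0, 0, 0.7], [0, 0, 0, 0, 0, 0, 1], [0, 0, 0, 0, 0, 0, 1]])

```text
clock: 24.58
tcp_pos: [0.6283, -0.1422, 0.0256]
tool_rot: [0.0, 0.995, -0.097, 0.001]
force: [-0.8, -0.3, 5.8]
grip_width: 0.687
grasp_force: 67.5
```

Request:
move_arm(moves=[[0, 0, -0.3, 0, 0, 0, 1], [0, 0, -0.8, 0, 0, 0, 1], [0, 0, -0.9, 0, 0, 0, 1], [-0.68, -0.287, 0, 0, 0, 0, 1], [-0.68, -0.287, 0, 0, 0, 0, 1], [-0.68, -0.287, 0, 0, 0, 0, 1], [-0.68, -0.287, 0, 0, 0, 0, 1], [-0.68, -0.287, 0, 0, 0, 0, 1], [-0.68, -0.287, 0, 0, 0, 0, 1], [0, 0, 0, 0, 0, 0.97, 1], [0, 0, 0, 0, 0, 0.97, 1], [0, 0, 0, 0, 0, 0, 1], [0, 0, 0, 0, 0, 0, 1]])

```text
clock: 26.2
tcp_pos: [0.4434, -0.0182, 0.1236]
tool_rot: [0.0, 0.973, -0.23, -0.001]
force: [1.1, 0.2, -8.7]
grip_width: 0.688
grasp_force: 68.2
```

Run:
```python
from h import *
m=imaging.camera_model("wrist");im=imaging.read_camera("wrist")[:,:,::-1].copy();cv2.imwrite("pics/w8.png",im)
to(.4452,-.0183,.035,-26.6)
H,S,V=cv2.split(cv2.cvtColor(im,cv2.COLOR_BGR2HSV))
print(proj(m,[(.4452,-.0183,.008)]))
```

```text
t 26.25 tcp [ 0.4435 -0.0182  0.1237] R [[0.894, -0.447, -0.001], [-0.447, -0.894, 0.0], [-0.001, 0.0, -1.0]] w 0.682 F [ 0.6 -1.2 -9.1] j6 0.79
shift [ 0.03 -0.01  1.77] turn [0.   0.01 0.  ] psi now -26.6
[[323.94739585 239.54479634]]
```

View pics/w8.png

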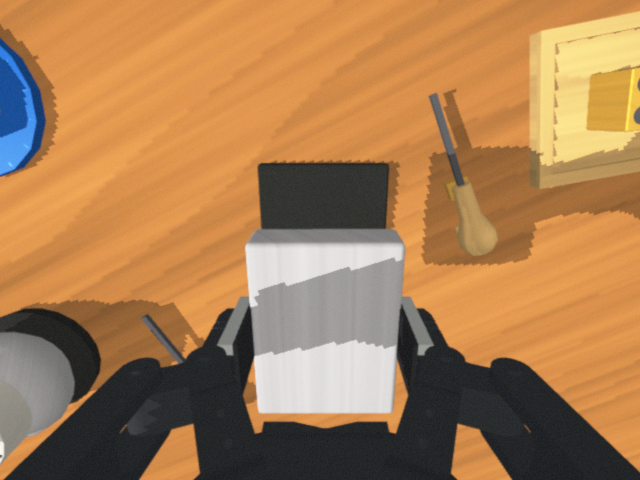

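The block is held squarely at (326,328); the pad's far edge runs from (259,164) to (388,165), parallel to the block.

Run:
```python
from h import *
m=imaging.camera_model("wrist");s=frame();M=R.from_quat(np.roll(s["tool_rot"],-1)).as_matrix()
im=cv2.imread("pics/w8.png");V=im.max(2)
c=blob(V<55,(245,150,400,226));top=[];
ys=[(x,c[c[:,0]==x][:,1].min()) for x in range(268,382,4)]
k=np.polyfit(*zip(*ys),1);xl=np.median([c[c[:,1]==y][:,0].min() for y in range(175,215,5)]);xr=np.median([c[c[:,1]==y][:,0].max() for y in range(175,215,5)])
print(k,xl,xr)
e=cast(m,[(259,np.polyval(k,259)),(388,np.polyval(k,388))],.008)
f=lambda p,z:((np.c_[p,np.full(len(p),z)]-s["tcp_pos"])@M*1000).round(1)
print("pad far edge tool mm",f(e,.008).tolist(), "sides",f(cast(m,[(xl,195),(xr,195)],.008),.008).tolist())
z=s["tcp_pos"][2]-.0056
print("block",f(cast(m,[(247,243),(404,243),(394,412),(258,412)],z),z).tolist())
```

```text
t 26.25 tcp [ 0.4435 -0.0182  0.1237] R [[0.894, -0.447, -0.001], [-0.447, -0.894, 0.0], [-0.001, 0.0, -1.0]] w 0.682 F [ 0.6 -1.2 -9.1] j6 0.79
[-4.20468531e-16  1.64000000e+02] 261.0 386.0
pad far edge tool mm [[53.4, -42.6, 115.6], [53.3, 40.6, 115.7]] sides [[33.1, -42.5, 115.6], [33.0, 40.4, 115.7]]
block [[38.4, -28.6, 5.6], [38.3, 28.9, 5.6], [-40.0, 30.0, 5.6], [-39.9, -29.3, 5.6]]
```

Request:
move_arm(moves=[[0.02, -0.02, 0.6, 0, 0, 0, 1], [0, 0, 0.6, 0, 0, 0, 1], [0, 0, 0.4, 0, 0, 0, 1], [0, 0, 0.13, 0, 0, 0, 1], [0, 0, 0.03, 0, 0, 0, 1], [0, 0, 0, 0, 0, 0, 1], [0, 0, 0, 0, 0, 0, 1]])

```text
clock: 27.12
tcp_pos: [0.4459, -0.0176, 0.0367]
tool_rot: [-0.0, 0.973, -0.231, 0.001]
force: [-0.0, -0.8, -8.5]
grip_width: 0.683
grasp_force: 68.1
```

Request:
move_arm(moves=[[-0.01, 0, 0.03, 0, 0, 0, 1], [0, 0, 0.02, 0, 0, 0, 1], [0, 0, 0.01, 0, 0, 0, 1], [0, 0, 0, 0, 0, 0, 1]])

```text
clock: 27.62
tcp_pos: [0.4448, -0.0174, 0.0336]
tool_rot: [-0.0, 0.973, -0.231, 0.0]
force: [-5.5, 1.5, 3.9]
grip_width: 0.687
grasp_force: 69.5
```

Request:
move_arm(moves=[[0, 0, 0, 0, 0, 0, 0.22], [0, 0, 0, 0, 0, 0, 0.1], [0, 0, -0.1, 0, 0, 0, 0], [0, 0, -0.7, 0, 0, 0, 0], [0, 0, -0.9, 0, 0, 0, 0], [0, 0, -0.9, 0, 0, 0, 0], [0, 0, -0.9, 0, 0, 0, 0], [0, 0, -0.9, 0, 0, 0, 0], [0.3, 0.9, 0, 0, 0, 0, 0], [0.3, 0.9, 0, 0, 0, 0, 0], [0.3, 0.9, 0, 0, 0, 0, 0], [0.3, 0.9, 0, 0, 0, 0, 0], [0.3, 0.9, 0, 0, 0, 0, 0], [0.3, 0.9, 0, 0, 0, 0, 0], [0.3, 0.9, 0, 0, 0, 0, 0], [0, 0, 0, 0, 0, 0, 0], [0, 0, 0, 0, 0, 0, 0]])

```text
clock: 29.75
tcp_pos: [0.3972, -0.346, 0.2531]
tool_rot: [-0.0, 0.973, -0.231, 0.0]
force: [0.4, 0.4, 0.4]
grip_width: 1.004
grasp_force: 0.0
```

Run:
```python
from h import *
frame();mt=imaging.camera_model("top");t=imaging.read_camera("top")[:,:,::-1].copy();cv2.imwrite("pics/top2.png",t)
H,S,V=cv2.split(cv2.cvtColor(t,cv2.COLOR_BGR2HSV))
print("block",rect(mt,blob((S<60)&(V>60),(285,250,390,355)),.028),"pad",rect(mt,blob((V<60)|(S<60),(285,250,390,355)),.008))
print("puck",cv2.boundingRect(blob(((H<8)|(H>172))&(S>120),(150,250,230,340))),"want",proj(mt,[(.4563,.2237,.102)]))
t0=cv2.imread("pics/top0.png")
for b in((235,290,275,375),(385,265,412,342)):print("graver diff",np.abs(t[b[1]:b[3],b[0]:b[2]].astype(int)-t0[b[1]:b[3],b[0]:b[2]]).mean())
cv2.imwrite("pics/fin.png",cv2.resize(t[160:360,140:400],(780,600),interpolation=2))
```

```text
t 29.75 tcp [ 0.3972 -0.346   0.2531] R [[0.893, -0.449, 0.0], [-0.449, -0.893, 0.0], [0.0, -0.0, -1.0]] w 1.004 F [0.4 0.4 0.4] j6 1.52
block [445.8 -16.   63.3  83.1  63. ] pad [445.7 -17.1  83.6 104.4  63. ]
puck (178, 288, 10, 16) want [[177.42525169 296.47305809]]
graver diff 1.8226470588235295
graver diff 1.8444765111431778
```

View pics/fin.png

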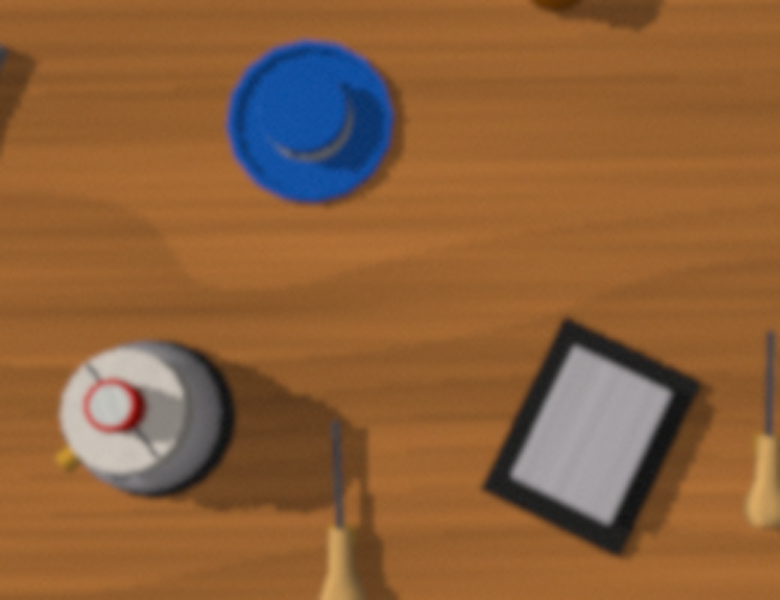

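The final view shows everything in place: block centred on the pad at about (592,435), tin in the dish at about (305,113), offset from the dish centre only by height parallax, and the puck on the vise at (113,406). The gravers haven't moved.

```bash
python3 -c "
from workcell import order
print(order.sign_off())"
```

```text
the job is handed in; nothing more can be done
None
```

The pile is taken apart in the order asked and the job is handed in at about 30 s; the camera shows all four pieces upright and centred to about 1 mm, and the gravers unmoved.

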